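Rock the pendulum gauge on the ball stud

TASK

Swing the orange latch of the blue nest shut until it rests in its catch, so that the stud block is locked in. Then pick up the yellow pendulum gauge by its black grip, seat the notch in its underside on the brass ball of the stud, and rock it there until the hanging black pointer settles on the red mark. Finish while still gripping the gauge, keeping it lightly pressed on the ball with the pointer still on the mark, and leave the tin, the wrench and the bearing ring alone.

Things in the scene. Friction and masses are not known exactly. Their poses are not given: they have to be found in the camera images.
- nest: Blue steel nest fixed to the bench. Origin on the bench; base plate 12 mm thick spans x -82 to +44, y -65 to +65 mm, low rims up to z 28 mm box in the stud block. Its x axis is parallel to the latch's hinge pin. The latch lies along x = -50 mm: hinge at y = +45, catch at y = -50 mm (two cheeks 19 mm apart, tops at z 42 mm, a seat between them).
- latch (a joint): Orange strap, 15 mm wide, 6 mm thick, with a black round cross bar (14 mm diameter, 34 mm long, parallel to the hinge pin) at its free end, 125 mm from the pin. 0 = shut, level, in the catch; grows as it swings up; pi/2 upright; stop at 2.0. Starts at 1.45 to 1.9. The stiff hinge (0.13 N m, 1 to 2 N at the bar) keeps it where it is left: bring it all the way down.
- latch_hinge (a point): Point on the axis of the latch's hinge pin: in the nest's frame x -50, y +45, z 31 mm. The pin is parallel to the nest's x axis.
- latch_bar (a point): Centre of the black cross bar at the latch's free end; with the latch shut it is at x -50, y -80, z 31 mm in the nest's frame, outside the base plate and beyond the catch, free from above.
- stud_block: Loose dark steel block (0.9 kg) lying in the nest with 1 to 2 mm play: square part 58 x 58 x 30 mm, and a toe 14 mm high under the latch line (x -71 to -29 mm). Origin under the middle of the square part, axes parallel to the nest's. A slightly leaning steel stud, 12 mm thick, rises from it with a brass ball on top.
- stud_ball (a point): Centre of the brass ball (diameter 20 mm) on the stud: 6 mm in x, 9 mm in y and 76 mm above the block's underside (46 mm above the block's top, about 88 mm above the bench).
- gauge: Yellow open frame, 0.5 kg, upright on the bench: 100 mm wide (y), 24 thick (x), 144 high; two feet 50 (x) x 24 x 8 mm at y +-38. Origin mid underside; z up, x normal to the dial. A 90-degree V notch along x in the underside at y = 0 (apex 14 mm up, 28 wide at the bottom, 24 long): with the ball fully seated in it the ball's centre is at the gauge's origin, whatever the tilt about x.
- gauge_grip (a point): Centre of the black rubber grip block on top of the gauge, 126 mm above the gauge's underside: 20 mm thick in the gauge's x (pinch it this way), 44 mm wide in y, 36 mm high (108 to 144 mm above the underside).
- gauge_pivot (a point): Axis of the pointer, 92 mm above the gauge's underside, parallel to the gauge's x axis.
- pointer (a joint): Black pendulum pointer hanging from the pivot inside the frame, rad: 0 = straight down the frame, positive = tip towards the gauge's +y; stops +-0.65. Hangs plumb once its swinging (about 2 per second) has died away in 2 to 3 s: with the gauge's x axis level, tilting the gauge by an angle about its own x axis makes it read minus that angle.
- mark (a joint): Where the red mark is set on the gauge's white and grey scale, in radians about the same pivot and with the same sign as the pointer; it does not move during the job. The pointer is on the mark when the two values are equal.
- pointer_tip (a point): Tip of the black pointer, 50 mm from the pivot.
- mark_tip (a point): Inner end of the red mark (5 mm wide), 50 mm from the pivot, where the pointer's tip must settle.
- tin: Closed tin with a green band, 60 mm diameter, 70 mm high; origin under its centre. Bystander, to be left alone.
- wrench: Steel wrench, 180 mm long along its own x, lying flat. Bystander, to be left alone.
- bearing: Steel bearing ring, 48 mm outside diameter, 16 mm high; origin under its centre. Bystander, to be left alone.

How it is judged:
On the way, in this order (a step that is already met when the one before it is completed fails the run):
1. the latch is shut, resting in its catch (value of joint latch below 0.06 rad), for 0.2 s.
2. the gripped gauge is seated on the ball of the stud (distance between gauge and stud_ball below 0.005 m and contact force between gauge and stud_block above 0.15 N and contact force between the fingers and gauge above 2 N), for 0.2 s.
At the end, for the whole second after the job is handed in: Latch shut (under 0.06 rad); gripped gauge bears on the stud block (0.15 to 30 N), origin within 5 mm of the ball centre, clear of the nest, over 70 mm above the bench and still; pointer settled (under 0.5 rad/s), tip within 3.5 mm of the mark tip; all held for the last second (all of step 2 and distance between pointer_tip and mark_tip below 0.0035 m and velocity of joint pointer between -0.5 and 0.5 rad/s and angular speed of gauge below 0.5 rad/s and contact force between gauge and stud_block below 30 N and value of joint latch below 0.06 rad and height (world z) of gauge above 0.07 m and contact force between gauge and nest below 0.2 N); the arm keeps its last pose, push and grip.
It fails at once if the tin is knocked or moved by more than 20 mm (distance of tin from where it was at the start of the episode above 0.02 m).
It fails at once if the wrench is knocked or moved by more than 20 mm (distance of wrench from where it was at the start of the episode above 0.02 m).
It fails at once if the bearing is knocked or moved by more than 20 mm (distance of bearing from where it was at the start of the episode above 0.02 m).
It fails at once if the stud block is dragged out of its nest (distance of stud_block from where it was at the start of the episode above 0.012 m).
It also fails if it takes over 72 s, if anything falls off the work surface, if the arm or the gripper's body presses on something with over 40 N, if the wrist force passes 120 N, or if a joint passes its speed limit or range.

ROBOT

A 6-joint arm with a two-finger parallel gripper is mounted at the origin on the work surface. World frame = base frame: x ahead of the robot, y to its left, z up, the work surface at z = 0. Lengths are in m, angles in rad, forces in N, time in s.
With the tool pointing down it reaches from about 0.325 to 0.775 m from the base axis. Payload 9.3 kg.
Tool frame: the origin (TCP) lies between the finger pads; the fingertips stand 22 mm ahead of it and the grasp point (between the pads) lies 3 mm ahead of it (env.tip_extent is the distance from the TCP to the fingertips, in m); y points along the fingers, z is the direction in which the jaws open and shut, and the axes are right-handed (so a half turn about y gives the same grasp; the last joint's range is limited). The gripper opens to 85 mm and grips with 20 to 120 N. Pads are 22 mm wide; open, the fingers measure 114 mm over their backs; the gripper's body (76 mm by 85 mm) begins 54 mm behind the grasp point. The pads swing forward as they close: fully open they stand 13 mm farther back than shut.
Start: joints at [1.11, 0.259, 0.021, 1.334, 0, 1.418], TCP at [0.167, 0.524, 0.253] pointing down, gripper open.
Joint ranges: [-3.04, 3.04], [-0.91, 1.82], [-1.04, 1.36], [-1.92, 1.95], [-1.52, 1.45], [-3.14, 3.14]. Speed limits (rad/s): [2.22, 2.22, 2.79, 3.14, 3.14, 3.14].

INTERFACE

Orientations are given as a 3x3 rotation matrix whose columns are the frame's x, y, z axes.
In Python, from plant import env gives the robot as it stands. The module is installed in compiled form; this text tells all that it offers.
- The arm moves only by the tool step_arm, never from a script. Its arguments are lists of equal length, an entry for each row: "translation": the shift along the tool's x, y, z in cm, a list of three; "rot": the turn, a rotation vector about the tool's x, y, z in degrees, a list of three. In form: {"translation": [[tx, ty, tz], ...], "rot": [[ax, ay, az], ...]}. A call has 1 to 12 rows; each row is the pose to reach, as a shift and turn from the pose measured when the call began, along the tool's axes at that moment; what a row does not reach only later rows make up. A row lasts 1/12 s, in which the tool goes at most 41.7 mm and 7.16 degrees, less where a joint would pass 70% of its speed; a pose out of reach is approached as far as the arm can. A call with a gripper value outside its range is refused whole. "jaw" is the finger opening in cm, from 0 to 8.54, set as the call begins (left out, the last holds). The fingers move at their own pace and stop on an object; the grip force is fixed at half the most. Time passes only in rows, so rows that repeat a pose let the fingers close. It gives the time, the measured TCP pose, the force and the opening at its end, in the units of the state.
- env.observe(): the state, without advancing time (a new reading comes with each control period).
- env.snapshot(name): name is "side" or "top" or "wrist"; returns a dict with "image" (400x640x3 uint8, red, green, blue), "vertical_fov" (degrees; the focal length in pixels is half the picture's height over the tangent of half this angle, whatever the lens; pixels are square), "cx", "cy" (the principal point, pixels), "pose" (4x4, takes a point from camera to world coordinates). Camera axes: x right, y up, looking along -z (the intrinsics and any distortion apply to the point x, -y, -z); pixel columns grow to the right and rows downward; lengths in m; the calibration is good to about 2 mm. The wrist camera is an equidistant fisheye: a pixel r from the principal point sees the ray r / f radians off the axis. A picture is of the moment at which its call begins. There is no depth.
- env.hand_in(): hands the job in, once; it reports no verdict.
Trained networks look in a picture, given as the dict that the camera call returned (one of the last four; its "shot" number tells which), for a name from the list of things; names that differ only in an ending like _2 or _b are one class to them, and where a whole thing is asked for, a point or a joint stands for the part that bears it (a point fixed in the world has none). Each returns a list of dicts, best first, with "confidence" (0 to 1); they miss things now and then, are a little off and sometimes report something else, mostly with a low value. They report only what shows in the picture. A call takes as long as a camera call.
- env.masks_of(picture, query): "mask" (400x640 bool, what is visible of it) and "rect" ([left, top, right, bottom] in pixels, round what is visible of it).
- env.landmark_of(picture, query): "location" ([column, row] in pixels: a listed point, or the origin of a listed thing).
The state is a dict: "t": time; "q": joint angles; "dq": joint speeds; "effort": joint torques, N m; "ee_pos": TCP position; "tool_rot": TCP orientation; "wrist_force": force on the tool from outside, world axes, zero at the start; "ft_torque": the same for the moment, N m; "opening": finger opening in m.
Only numpy, scipy, OpenCV 4.12 (cv2) and the standard library are available. Lean on these libraries where they do the work, as an engineer would, in place of code of your own. Each camera call takes 0.05 s, during which the arm holds its last target.

## Working session

There is one attempt and no reset: what is moved stays moved. The work goes in short steps, Python scripts to look and compute and a tool call to move; the robot and the scene stay as the last step left them, time stands still between calls to the robot, and variables do not carry over. Pictures are saved under pics/ and viewed, and the job is handed in when it is done.

Besides the shell and the picture viewer there is one more tool, called after "Request:" by a JSON object that holds its "api" and its "payload", one argument or row to a line. step_arm: Moves the arm, as the interface text tells. Its arguments: {"type":"object","properties":{"translation":{"type":"array"},"rot":{"type":"array"},"jaw":{"type":"number"}},"required":["translation","rot"]}

```bash
mkdir -p pics; cat > h.py <<'E'
import numpy as np,cv2
from plant import env
def save(s,n): cv2.imwrite('pics/'+n,s['image'][:,:,::-1])
E
python3 - <<'E'
from h import *
o=env.observe()
print({k:np.round(v,3).tolist() for k,v in o.items()}, env.tip_extent)
for n in ['side','top','wrist']:
    s=env.snapshot(n); save(s,n+'0.png'); print(n,s['vertical_fov'],s['cx'],s['cy'],np.round(s['pose'],4).tolist(),[k for k in s])
    for q in ['nest','latch','latch_hinge','latch_bar','stud_block','stud_ball','gauge','gauge_grip','gauge_pivot','pointer_tip','mark_tip','tin','wrench','bearing']:
        try:
            r=env.landmark_of(s,q); print(q,[(np.round(a['location'],1).tolist(),round(a['confidence'],2)) for a in r[:2]])
        except Exception as e: print(q,e)
E
```

```text
{'t': 0.0, 'q': [1.11, 0.259, 0.021, 1.334, -0.0, 1.418], 'dq': [0.0, 0.0, -0.0, 0.0, -0.001, -0.001], 'effort': [0.001, -55.564, 34.453, 0.014, -0.0, 0.0], 'ee_pos': [0.167, 0.524, 0.253], 'tool_rot': [[0.953, -0.001, 0.303], [-0.303, -0.001, 0.953], [-0.0, -1.0, -0.001]], 'wrist_force': [0.23, 0.576, 0.156], 'ft_torque': [-0.02, 0.012, 0.015], 'opening': 0.086} 0.022
side 46.911736656653744 321.4231485987307 204.138928359048 [[-0.9989, -0.0002, -0.0461, 0.5487], [-0.0392, -0.5209, 0.8527, 0.7785], [-0.0242, 0.8536, 0.5204, 0.5759], [0.0, 0.0, 0.0, 1.0]] ['image', 'vertical_fov', 'cx', 'cy', 'pose', 'shot']
nest [([323.8, 278.6], 0.77), ([363.6, 227.4], 0.25)]
latch it knows: bearing, gauge, gauge_grip, gauge_pivot, latch_bar, latch_hinge, mark_tip, nest, pointer_tip, stud_ball, stud_block, tin, wrench
latch_hinge []
latch_bar [([365.8, 231.7], 0.85)]
stud_block [([326.2, 275.0], 0.89), ([368.9, 154.2], 0.56)]
stud_ball [([322.3, 248.9], 0.91)]
gauge [([369.2, 188.0], 0.76)]
gauge_grip [([366.6, 146.0], 0.77)]
gauge_pivot [([366.5, 161.9], 0.93)]
pointer_tip [([369.0, 174.9], 0.5)]

[... 805 characters left out ...]
45.3], 0.68)]
pointer_tip []
mark_tip []
tin [([344.3, 296.4], 0.73)]
wrench [([276.4, 110.9], 0.66)]
bearing [([424.6, 141.1], 0.69), ([428.8, 247.2], 0.32)]
wrist 65.70646984690485 323.16673557810526 198.43753694887386 [[0.3029, -0.918, -0.2559, 0.1032], [0.953, 0.2919, 0.0809, 0.545], [0.0004, -0.2684, 0.9633, 0.3739], [0.0, 0.0, 0.0, 1.0]] ['image', 'vertical_fov', 'cx', 'cy', 'pose', 'shot']
nest []
latch it knows: bearing, gauge, gauge_grip, gauge_pivot, latch_bar, latch_hinge, mark_tip, nest, pointer_tip, stud_ball, stud_block, tin, wrench
latch_hinge []
latch_bar []
stud_block []
stud_ball []
gauge []
gauge_grip []
gauge_pivot []
pointer_tip []
mark_tip []
tin []
wrench []
bearing []
```

View pics/side0.png

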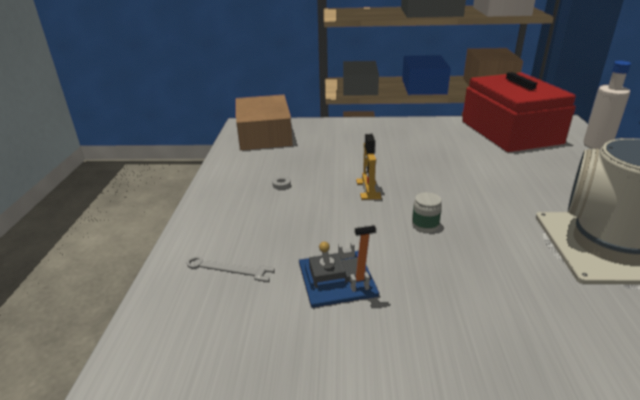

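View pics/top0.png

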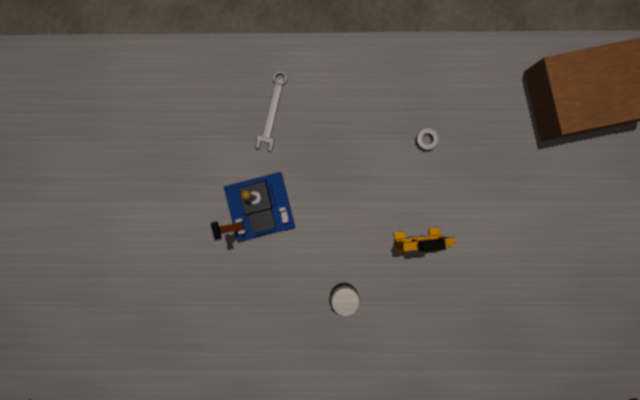

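```bash
python3 - <<'E'
from h import *
print(env.observe()['t'])
E
```

```text
2.1
```

```bash
cat >> h.py <<'E'
def K(s): return 200/np.tan(np.radians(s['vertical_fov'])/2)
def proj(s,P):
    P=np.atleast_2d(P); T=np.linalg.inv(s['pose']); c=P@T[:3,:3].T+T[:3,3]
    p=np.stack([c[:,0],-c[:,1],-c[:,2]],1); f=K(s)
    return np.stack([s['cx']+f*p[:,0]/p[:,2], s['cy']+f*p[:,1]/p[:,2]],1)
def ray(s,uv):
    f=K(s); d=np.array([(uv[0]-s['cx'])/f,-(uv[1]-s['cy'])/f,-1.]); d=s['pose'][:3,:3]@d
    return s['pose'][:3,3],d
def atz(s,uv,z):
    o,d=ray(s,uv); return o+d*(z-o[2])/d[2]
def tri(sa,ua,sb,ub):
    o1,d1=ray(sa,ua);o2,d2=ray(sb,ub); 
    A=np.stack([d1,-d2],1); t=np.linalg.lstsq(A,o2-o1,rcond=None)[0]
    p=o1+d1*t[0];q=o2+d2*t[1]; return (p+q)/2,np.linalg.norm(p-q)
def lm(s,q):
    r=env.landmark_of(s,q); return (np.array(r[0]['location']),r[0]['confidence']) if r else (None,0)
def wproj(s,P):
    P=np.atleast_2d(P); T=np.linalg.inv(s['pose']); c=P@T[:3,:3].T+T[:3,3]
    p=np.stack([c[:,0],-c[:,1],-c[:,2]],1); f=K(s); r=np.hypot(p[:,0],p[:,1]); th=np.arctan2(r,p[:,2])
    return np.stack([s['cx']+f*th*p[:,0]/r, s['cy']+f*th*p[:,1]/r],1)
def wray(s,uv):
    f=K(s); a=np.array([uv[0]-s['cx'],uv[1]-s['cy']]); r=np.hypot(*a); th=r/f
    d=np.array([np.sin(th)*a[0]/r,-np.sin(th)*a[1]/r,-np.cos(th)]); return s['pose'][:3,3],s['pose'][:3,:3]@d
def crop(s,n,x0,y0,x1,y1,k):
    im=s['image'][y0:y1,x0:x1,::-1]; cv2.imwrite('pics/'+n,cv2.resize(im,None,fx=k,fy=k,interpolation=cv2.INTER_CUBIC))
E
python3 - <<'E'
from h import *
import pickle
st=env.snapshot('top'); ss=env.snapshot('side'); pickle.dump((st,ss),open('s0.pkl','wb'))
crop(st,'t_nest.png',200,160,310,260,7)
crop(st,'t_gauge.png',380,215,470,265,8)
crop(ss,'s_both.png',280,120,400,310,3)
crop(ss,'s_gauge.png',340,125,400,205,7)
for q in ['nest','stud_ball','stud_block','latch_bar','gauge','gauge_grip','gauge_pivot','tin','bearing','wrench']:
    a,ca=lm(st,q); b,cb=lm(ss,q)
    if a is not None and b is not None: p,e=tri(st,a,ss,b); print(q,a.round(1),b.round(1),round(ca,2),round(cb,2),p.round(4),round(e,4))
for s in (st,ss):
    for q in ['nest','gauge']:
        r=env.masks_of(s,q); print(q,[(m['rect'],round(m['confidence'],2),int(m['mask'].sum())) for m in r[:2]])
        if r: print(cv2.minAreaRect(np.argwhere(r[0]['mask'])[:,::-1].astype(np.float32)))
E
```

```text
nest [253.2 197.1] [327.5 280.7] 0.84 0.7 [0.5777 0.1187 0.0059] 0.0012
stud_ball [246.  194.6] [326.5 248.6] 0.62 0.78 [0.5788 0.1213 0.0825] 0.0027
latch_bar [213.3 229.9] [366.  226.2] 0.9 0.95 [0.5119 0.1672 0.1617] 0.0007
gauge [415.4 238.9] [369.6 186.1] 0.75 0.86 [ 0.4843 -0.2312  0.0124] 0.0055
gauge_grip [434.8 246.1] [371.3 144.3] 0.96 0.8 [ 0.4796 -0.2456  0.1194] 0.0009
gauge_pivot [427.7 245.5] [367.2 157. ] 0.66 0.92 [ 0.4838 -0.2394  0.089 ] 0.0111
bearing [425.2 138.1] [279.6 187.3] 0.84 0.75 [ 0.7102 -0.2599 -0.0068] 0.0041
wrench [273.5 108.8] [230.2 272.5] 0.83 0.95 [ 0.7741  0.0764 -0.011 ] 0.0048
nest [([211.3, 174.5, 295.5, 242.0], 0.65, 2491)]
((248.51309204101562, 209.05575561523438), (59.09214782714844, 81.70978546142578), 76.75948333740234)
gauge [([392.8, 225.9, 455.8, 254.5], 0.89, 1054)]
((424.31463623046875, 239.76986694335938), (24.183019638061523, 60.33325958251953), 83.8844985961914)
nest [([298.3, 223.4, 381.3, 306.2], 0.59, 2536)]
((341.5986633300781, 267.09344482421875), (71.58598327636719, 81.51673126220703), 78.43986511230469)
gauge [([356.1, 131.5, 383.5, 202.4], 0.7, 850)]
((366.18115234375, 167.24386596679688), (66.13490295410156, 23.225841522216797), 83.774169921875)
```

View pics/t_nest.png

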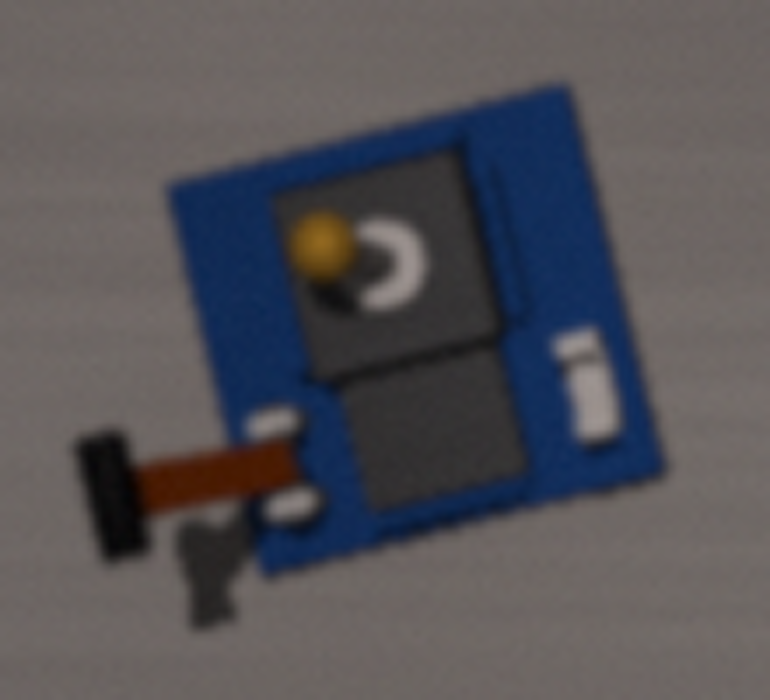

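View pics/t_gauge.png

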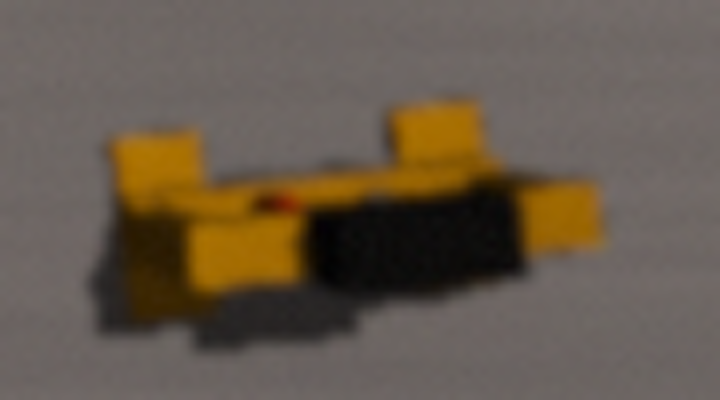

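View pics/s_both.png

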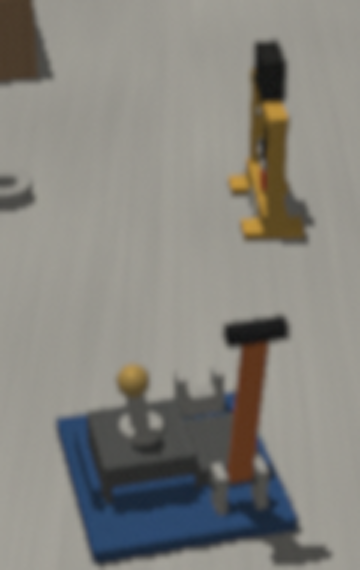

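View pics/s_gauge.png

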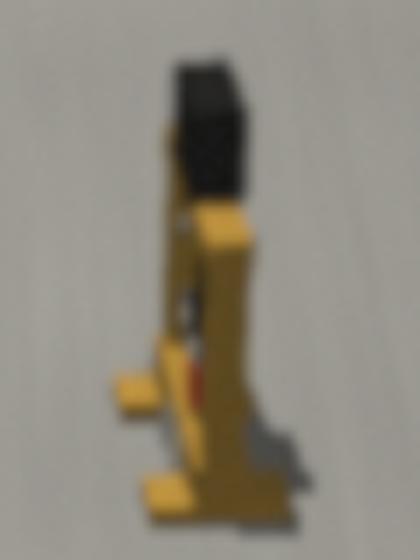

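```bash
python3 - <<'E'
from h import *
import pickle
from scipy.optimize import least_squares
st,ss=pickle.load(open('s0.pkl','rb'))
px=np.array([[224,186.7],[281.4,172.9],[295,227.1],[237.9,242.1]])
L=np.array([[.044,.065,.012],[.044,-.065,.012],[-.082,-.065,.012],[-.082,.065,.012]])
R=lambda a:np.array([[np.cos(a),-np.sin(a),0],[np.sin(a),np.cos(a),0],[0,0,1]])
f=lambda v:(proj(st,L@R(v[2]).T+[v[0],v[1],0])-px).ravel()
r=least_squares(f,[.58,.11,.22]); print(r.x,r.fun.round(1))
v=r.x; W=lambda p:R(v[2])@np.array(p)+[v[0],v[1],0]
for n,p in dict(hinge=(-.05,.045,.031),shut=(-.05,-.08,.031),ball=(.006,.009,.088)).items(): print(n,W(p).round(4),proj(st,W(p)).round(1),proj(ss,W(p)).round(1))
# side view: bottom corners
print(proj(ss,L@R(v[2]).T+[v[0],v[1],0]).round(1))
for a in (1.4,1.5,1.6,1.7,1.8,1.9):
    p=W((-.05,.045-.125*np.cos(a),.031+.125*np.sin(a))); print(a,p.round(3),proj(st,p).round(1),proj(ss,p).round(1))
# ball: top crop (323,246)/7 ; side crop (133,380)/3
print('ball',tri(st,[200+323/7,160+246/7],ss,[280+133/3,120+380/3]))
print('bar',tri(st,[200+112/7,160+497/7],ss,[280+256/3,120+330/3]))
print('grip top',atz(st,[380+427/8,215+232/8],.144), 'side grip', tri(st,[380+427/8,215+232/8],ss,[340+202/7,125+75/7]))
# feet centers at z=8 top ; 
for n,c in dict(A=(157,165),B=(437,133),C=(245,255),D=(565,218)).items(): print(n,atz(st,[380+c[0]/8,215+c[1]/8],.008).round(4))
E
```

```text
[0.57472108 0.10857804 0.24635405] [-0.4 -0.3  0.2 -1.3  0.8  0.9 -0.5  0.8]
hinge [0.5153 0.14   0.031 ] [[241.2 226.4]] [[361.4 278.1]]
shut [0.5457 0.0188 0.031 ] [[298.4 211.8]] [[344.2 238.5]]
ball [0.5783 0.1188 0.088 ] [[246.8 195.4]] [[326.  245.2]]
[[312.4 302.1]
 [300.  257.2]
 [361.3 248.1]
 [381.5 290.7]]
1.4 [0.52  0.119 0.154] [[240.2 225.2]] [[359.4 214. ]]
1.5 [0.517 0.131 0.156] [[233.5 226.9]] [[361.5 217.1]]
1.6 [0.514 0.144 0.156] [[226.9 228.6]] [[363.6 221. ]]
1.7 [0.511 0.156 0.155] [[220.5 230.3]] [[365.8 225.6]]
1.8 [0.508 0.168 0.153] [[214.3 231.9]] [[367.9 230.9]]
1.9 [0.505 0.179 0.149] [[208.4 233.4]] [[370.  236.9]]
ball (array([0.58010096, 0.12050194, 0.08599092]), np.float64(0.00232307569602631))
bar (array([0.51111404, 0.16443445, 0.15242515]), np.float64(0.0023890681156533066))
grip top [ 0.48473888 -0.23684887  0.144     ] side grip (array([ 0.48595447, -0.23649524,  0.14552217]), np.float64(0.0022286551438608624))
A [ 0.494  -0.1984  0.008 ]
B [ 0.5024 -0.2738  0.008 ]
C [ 0.4698 -0.2218  0.008 ]
D [ 0.4795 -0.3078  0.008 ]
```

```bash
cat >> h.py <<'E'
from scipy.spatial.transform import Rotation as Ro
NV=(0.57472,0.10858,0.24635)
def Rz(a): return np.array([[np.cos(a),-np.sin(a),0],[np.sin(a),np.cos(a),0],[0,0,1]])
def NW(p): return Rz(NV[2])@np.array(p)+[NV[0],NV[1],0]
def down(zang): # tool z at world angle zang, y down
    z=np.array([np.cos(zang),np.sin(zang),0]); y=np.array([0,0,-1.]); x=np.cross(y,z); return np.stack([x,y,z],1)
def rel(p,R,o=None):
    o=o or env.observe(); R0=np.array(o['tool_rot'])
    return (R0.T@(np.array(p)-o['ee_pos'])*100).round(2).tolist(), np.degrees(Ro.from_matrix(R0.T@R).as_rotvec()).round(2).tolist()
def stat():
    o=env.observe(); print('t',round(o['t'],2),'p',np.round(o['ee_pos'],4),'F',np.round(o['wrist_force'],2),'T',np.round(o['ft_torque'],2),'op',round(o['opening'],4)); return o
E
python3 - <<'E'
from h import *
stat()
print(down(NV[2]).round(3))
p=NW((-.05,.105,.170)); print(p,rel(p,down(NV[2])))
E
```

```text
t 3.4 p [0.1666 0.5241 0.2533] F [-0.43 -0.09 -0.22] T [ 0.03 -0.01  0.04] op 0.0852
[[ 0.244  0.     0.97 ]
 [-0.97   0.     0.244]
 [ 0.    -1.     0.   ]]
[0.50062364 0.19821665 0.17      ] ([41.7, 8.33, -20.94], [-0.0, 58.25, -0.0])
```

Request:
{"api": "step_arm", "payload": {
  "translation": [
    [20,3,-10],
    [41.7,6,-20.9],
    [41.7,6,-20.9],
    [41.7,6,-20.9],
    [41.7,6,-20.9],
    [41.7,6,-20.9],
    [41.7,6,-20.9],
    [41.7,6,-20.9],
    [41.7,6,-20.9],
    [41.7,6,-20.9],
    [41.7,6,-20.9],
    [41.7,6,-20.9]
  ],
  "rot": [
    [0,10,0],
    [0,58.2,0],
    [0,58.2,0],
    [0,58.2,0],
    [0,58.2,0],
    [0,58.2,0],
    [0,58.2,0],
    [0,58.2,0],
    [0,58.2,0],
    [0,58.2,0],
    [0,58.2,0],
    [0,58.2,0]
  ],
  "jaw": 0
}}

```text
t: 4.4
ee_pos: [0.504, 0.1949, 0.1923]
tool_rot: [[0.241, 0.0, 0.97], [-0.97, -0.001, 0.241], [0.001, -1.0, 0.0]]
wrist_force: [-0.2, -0.3, -0.4]
opening: 0.0001
```

```bash
python3 - <<'E'
from h import *
o=stat(); print(env.tip_extent); print(np.round(o['tool_rot'],3))
print(rel(NW((-.05,.105,.170)),down(NV[2])))
s=env.snapshot('wrist'); save(s,'w1.png')
s=env.snapshot('side'); save(s,'s1.png')
E
```

```text
t 4.4 p [0.504  0.1949 0.1923] F [-0.24 -0.32 -0.4 ] T [0.04 0.01 0.  ] op 0.0001
0.022
[[ 0.241  0.     0.97 ]
 [-0.97  -0.001  0.241]
 [ 0.001 -1.     0.   ]]
([-0.4, 2.22, -0.25], [-0.0, -0.15, 0.06])
```

View pics/w1.png

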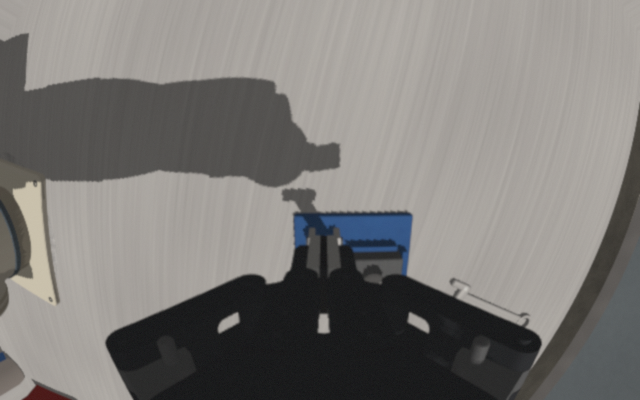

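View pics/s1.png

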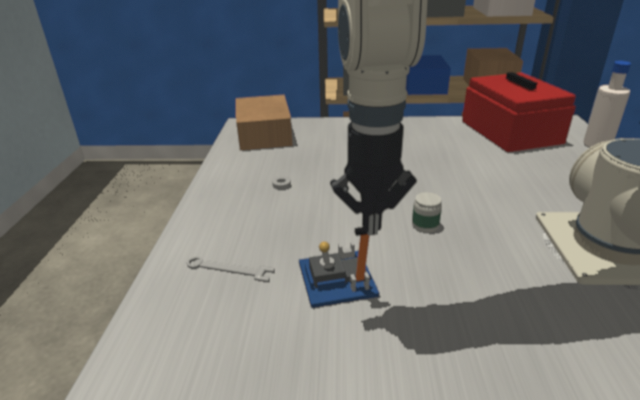

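Request:
{"api": "step_arm", "payload": {
  "translation": [
    [0,2.7,-0.25],
    [1.3,2.7,-0.25],
    [3,2.5,-0.25],
    [4.7,2.4,-0.25],
    [6.5,2.6,-0.25],
    [8.3,3.0,-0.25],
    [10,3.4,-0.25],
    [11.7,3.9,-0.25],
    [13.3,5.0,-0.25],
    [14.6,6.3,-0.25],
    [15.6,7.3,-0.25],
    [16.4,8.4,-0.25]
  ],
  "rot": [
    [0,0,0],
    [0,0,0],
    [0,0,0],
    [0,0,0],
    [0,0,0],
    [0,0,0],
    [0,0,0],
    [0,0,0],
    [0,0,0],
    [0,0,0],
    [0,0,0],
    [0,0,0]
  ]
}}

```text
t: 5.5
ee_pos: [0.5391, 0.0368, 0.1087]
tool_rot: [[0.242, -0.001, 0.97], [-0.97, -0.0, 0.242], [0.0, -1.0, -0.001]]
wrist_force: [0.9, 0.4, 1.4]
opening: -0.0001
```

```bash
python3 - <<'E'
from h import *
o=stat()
print(rel(NW((-.05,-.080,.062)),down(NV[2])))
s=env.snapshot('side'); save(s,'s2.png');crop(s,'s2c.png',280,120,420,310,3)
E
```

```text
t 5.5 p [0.5391 0.0368 0.1087] F [0.93 0.36 1.43] T [ 0.07  0.08 -0.02] op -0.0001
([1.9, 4.67, 0.22], [0.03, -0.13, 0.01])
```

View pics/s2c.png

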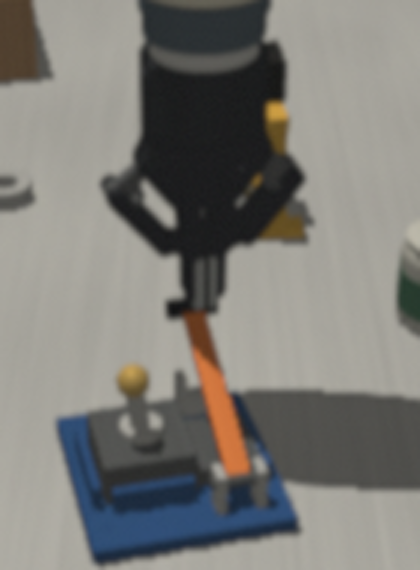

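Request:
{"api": "step_arm", "payload": {
  "translation": [
    [0.7,1.1,0.2],
    [1.2,2.2,0.4],
    [1.6,3.3,0.4],
    [1.8,4.0,0.4],
    [1.9,4.6,0.4],
    [1.9,4.8,0.4],
    [1.9,4.8,0.4]
  ],
  "rot": [
    [0,0,0],
    [0,0,0],
    [0,0,0],
    [0,0,0],
    [0,0,0],
    [0,0,0],
    [0,0,0]
  ]
}}

```text
t: 6.13
ee_pos: [0.5468, 0.0187, 0.0597]
tool_rot: [[0.241, -0.002, 0.97], [-0.97, -0.001, 0.241], [0.0, -1.0, -0.003]]
wrist_force: [-3.8, -1.6, 11.6]
opening: 0.0003
```

```bash
python3 - <<'E'
from h import *
o=stat()
print(rel(NW((-.05,-.080,.060)),down(NV[2])))
E
```

```text
t 6.13 p [0.5468 0.0187 0.0597] F [-3.81 -1.61 11.64] T [-0.07  0.85  0.01] op 0.0003
([-0.04, -0.03, -0.1], [0.15, -0.14, 0.01])
```

Request:
{"api": "step_arm", "payload": {
  "translation": [
    [0,0,0],
    [0,-4,0],
    [0,-8,0],
    [0,-12,0],
    [0,-16,0],
    [0,-20,0]
  ],
  "rot": [
    [0,0,0],
    [0,0,0],
    [0,0,0],
    [0,0,0],
    [0,0,0],
    [0,0,0]
  ]
}}

```text
t: 6.63
ee_pos: [0.5467, 0.0194, 0.2621]
tool_rot: [[0.242, -0.002, 0.97], [-0.97, -0.001, 0.242], [0.0, -1.0, -0.002]]
wrist_force: [1.3, -0.2, 0.3]
opening: 0.0
```

```bash
python3 - <<'E'
from h import *
o=stat(); print(np.round(o['q'],2))
s=env.snapshot('side'); crop(s,'s3c.png',280,120,420,310,3)
print(rel((.483,-.237,.26),down(0.111)))
for q in ['latch_bar','stud_ball']: print(q,lm(s,q))
print(proj(s,NW((-.05,-.08,.031))))
E
```

```text
t 6.63 p [0.5467 0.0194 0.2621] F [ 1.34 -0.17  0.34] T [-0.03 -0.11  0.02] op 0.0
[-0.12  0.25  0.04  1.36 -0.    1.21]
([23.26, 0.99, -12.58], [-0.45, 7.65, 0.2])
latch_bar (array([344.4, 238.2]), 0.96)
stud_ball (array([369.6, 142.7]), 0.18)
[[344.17556107 238.49908807]]
```

View pics/s3c.png

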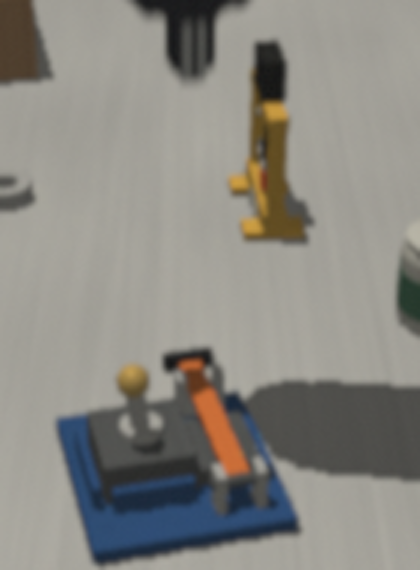

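Request:
{"api": "step_arm", "payload": {
  "translation": [
    [3.8,0,-2],
    [7.5,0,-4],
    [11.5,0,-6],
    [15,0,-8],
    [19,0,-10],
    [23.3,0,-12.6],
    [23.3,0,-12.6],
    [23.3,0,-12.6]
  ],
  "rot": [
    [0,1,0],
    [0,2.5,0],
    [0,3.5,0],
    [0,5,0],
    [0,6,0],
    [0,7.6,0],
    [0,7.6,0],
    [0,7.6,0]
  ],
  "jaw": 8
}}

```text
t: 7.45
ee_pos: [0.4812, -0.2403, 0.2619]
tool_rot: [[0.107, 0.002, 0.994], [-0.994, -0.001, 0.107], [0.001, -1.0, 0.002]]
wrist_force: [-0.2, -0.0, -0.8]
opening: 0.0798
```

```bash
python3 - <<'E'
from h import *
o=stat()
s=env.snapshot('wrist'); save(s,'w4.png')
for q in ['gauge','gauge_grip','gauge_pivot','mark_tip','pointer_tip']: print(q,lm(s,q))
R=down(.111); 
print(wproj(s,[[.483,-.237,.144],[.483,-.237,.0]]), wproj(s,np.array([[ .012,.022,.144],[-.012,.022,.144],[-.012,-.022,.144],[.012,-.022,.144]])@Rz(.111).T+[.483,-.237,0]))
t=env.snapshot('top'); crop(t,'t4.png',380,215,470,265,8)
E
```

```text
t 7.45 p [ 0.4812 -0.2403  0.2619] F [-0.23 -0.02 -0.79] T [ 0.02  0.04 -0.01] op 0.0798
gauge (array([324.2, 164.3]), 0.91)
gauge_grip (array([324.2, 191.6]), 0.84)
gauge_pivot (array([324. , 181.1]), 0.83)
mark_tip (array([322.8, 181.4]), 0.4)
pointer_tip (None, 0)
[[323.81477337 196.66460978]
 [323.25729051 166.37276576]] [[339.08005036 169.47059213]
 [308.38652536 169.58142103]
 [309.23982453 222.63276023]
 [338.52792777 222.51083466]]
```

View pics/w4.png

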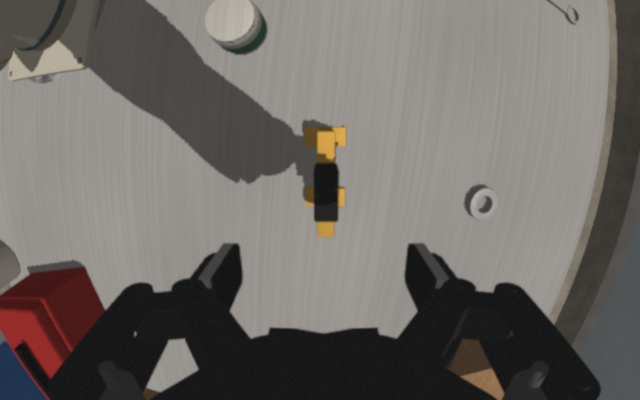

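Request:
{"api": "step_arm", "payload": {
  "translation": [
    [-0.3,4,0.3],
    [-0.3,8,0.3],
    [-0.3,11,0.3],
    [-0.3,12.6,0.3],
    [-0.3,12.6,0.3],
    [-0.3,12.6,0.3]
  ],
  "rot": [
    [0,0,0],
    [0,0,0],
    [0,0,0],
    [0,0,0],
    [0,0,0],
    [0,0,0]
  ]
}}

```text
t: 8.3
ee_pos: [0.4861, -0.2322, 0.1373]
tool_rot: [[0.115, 0.003, 0.993], [-0.993, -0.001, 0.115], [0.001, -1.0, 0.003]]
wrist_force: [0.5, -0.7, 1.5]
opening: 0.08
```

```bash
python3 - <<'E'
from h import *
o=stat()
s=env.snapshot('wrist'); save(s,'w5.png')
print(lm(s,'gauge_grip'))
s=env.snapshot('side'); crop(s,'s5.png',320,60,440,220,4)
E
```

```text
t 8.3 p [ 0.4861 -0.2322  0.1373] F [ 0.46 -0.65  1.54] T [ 0.02 -0.02  0.02] op 0.08
(array([315.5, 270. ]), 0.74)
```

View pics/w5.png

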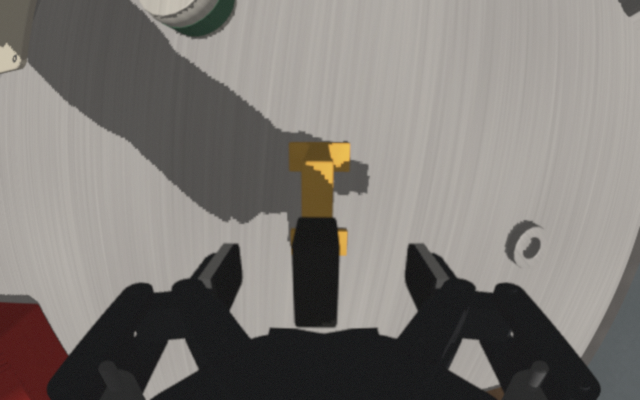

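View pics/s5.png

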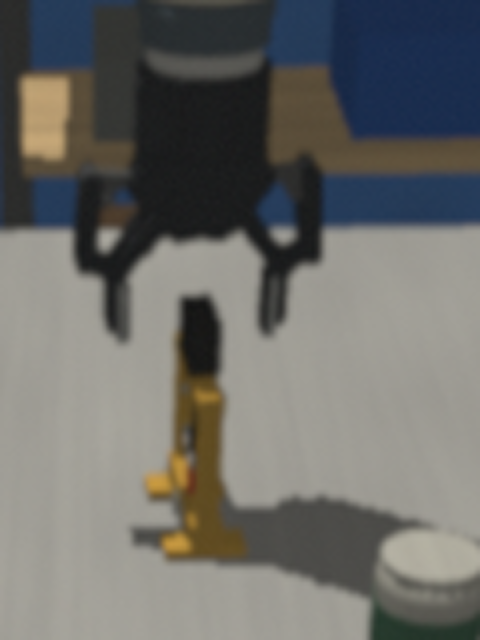

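```bash
python3 - <<'E'
from h import *
o=stat()
s=env.snapshot('wrist')
c=np.array([[ .010,.022,.144],[-.010,.022,.144],[-.010,-.022,.144],[.010,-.022,.144],[.01,.022,.108],[-.01,.022,.108]])
for y in (-.237,-.240):
  print(wproj(s,c@Rz(.111).T+[.483,y,0]).round(0).tolist())
im=s['image'].astype(int).sum(2)
print([(r,np.where(im[r,270:360]<150)[0][[0,-1]]+270) for r in (222,240,260,280,300,318)])
print(im[205:245:2,316]); print(im[315:335:2,316]); print(wproj(s,[o['ee_pos'],o['ee_pos']-np.array([0,0,.003])]))
E
```

```text
t 8.45 p [ 0.4869 -0.2332  0.1391] F [ 0.24 -0.28  0.78] T [ 0.08  0.02 -0.03] op 0.08
[[334.0, 239.0], [285.0, 239.0], [290.0, 324.0], [332.0, 324.0], [331.0, 212.0], [293.0, 211.0]]
[[333.0, 246.0], [285.0, 246.0], [289.0, 329.0], [332.0, 329.0], [331.0, 217.0], [292.0, 217.0]]
[(222, array([295, 333])), (240, array([290, 336])), (260, array([292, 335])), (280, array([293, 334])), (300, array([293, 334])), (318, array([295, 333]))]
[218 219 220 216 156  74  72  80  59  72  69  72  66  71  68  68  79  64
  78  73]
[ 77  81  79  96 400 501 500 496 421 152]
[[320.30600588 273.39520101]
 [320.31587089 270.14192414]]
```

Request:
{"api": "step_arm", "payload": {
  "translation": [
    [0.3,0.3,-0.2],
    [0.3,0.3,-0.2],
    [0.3,0.3,-0.2]
  ],
  "rot": [
    [0,0,0],
    [0,0,0],
    [0,0,0]
  ]
}}

```text
t: 8.75
ee_pos: [0.4852, -0.2368, 0.1364]
tool_rot: [[0.113, 0.007, 0.994], [-0.994, -0.003, 0.114], [0.004, -1.0, 0.007]]
wrist_force: [-0.6, 0.7, -0.5]
opening: 0.0801
```

Request:
{"api": "step_arm", "payload": {
  "translation": [
    [0,0,0],
    [0,0,0],
    [0,0,0],
    [0,0,0],
    [0,0,0],
    [0,0,0],
    [0,0,0],
    [0,0,0]
  ],
  "rot": [
    [0,0,0],
    [0,0,0],
    [0,0,0],
    [0,0,0],
    [0,0,0],
    [0,0,0],
    [0,0,0],
    [0,0,0]
  ],
  "jaw": 0.5
}}

```text
t: 9.42
ee_pos: [0.4849, -0.2368, 0.1364]
tool_rot: [[0.113, 0.006, 0.994], [-0.994, -0.004, 0.113], [0.004, -1.0, 0.006]]
wrist_force: [-2.5, -0.2, 2.4]
opening: 0.0192
```

```bash
python3 - <<'E'
from h import *
o=stat(); print(np.round(o['tool_rot'],3),np.round(o['q'],2))
s=env.snapshot('wrist'); save(s,'w6.png')
s=env.snapshot('side'); crop(s,'s6.png',320,60,440,220,4)
s=env.snapshot('top'); crop(s,'t6.png',380,205,470,265,8)
E
```

```text
t 9.42 p [ 0.4849 -0.2368  0.1364] F [-2.47 -0.15  2.39] T [-0.08  0.74 -0.04] op 0.0192
[[ 0.113  0.006  0.994]
 [-0.994 -0.004  0.113]
 [ 0.004 -1.     0.006]] [-0.61  0.3  -0.23  1.03  0.    0.85]
```

View pics/w6.png

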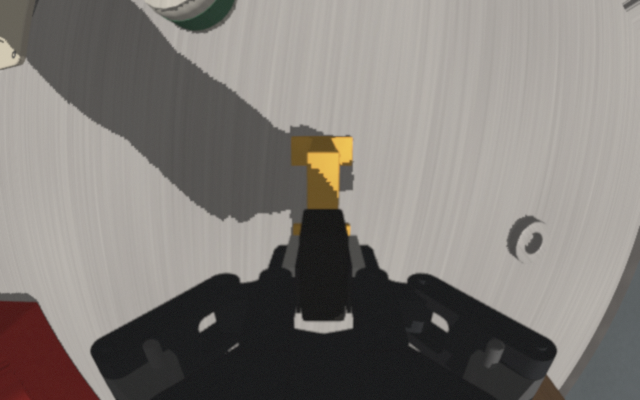

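View pics/s6.png

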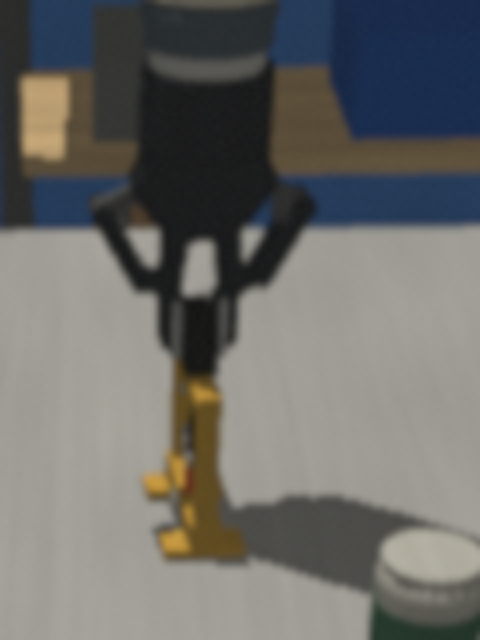

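Request:
{"api": "step_arm", "payload": {
  "translation": [
    [0,-2,0],
    [0,-6,0],
    [0,-10,0],
    [-3,-12,0.7],
    [-7,-13,1.6],
    [-11,-14,2.5],
    [-15,-15,3.4],
    [-19,-16,4.4],
    [-23,-17,5.4],
    [-27,-18,6.4],
    [-31,-19,7.3],
    [-35,-20,8.3]
  ],
  "rot": [
    [0,0,0],
    [0,0,0],
    [0,0,0],
    [0,-4,0],
    [0,-10,0],
    [0,-16,0],
    [0,-22,0],
    [0,-28,0],
    [0,-34,0],
    [0,-40,0],
    [0,-46,0],
    [0,-52,0]
  ]
}}

```text
t: 10.57
ee_pos: [0.5254, 0.1184, 0.334]
tool_rot: [[0.856, 0.005, 0.518], [-0.518, -0.003, 0.856], [0.006, -1.0, 0.0]]
wrist_force: [0.8, -0.6, -6.2]
opening: 0.019
```

```bash
python3 - <<'E'
from h import *
o=stat(); print(np.round(o['q'],2)); print(rel((.55,.30,.36),down(np.pi/2)))
E
```

```text
t 10.57 p [0.5254 0.1184 0.334 ] F [ 0.79 -0.62 -6.16] T [ 0.06 -0.01 -0.01] op 0.019
[ 0.07  0.23  0.18  1.52 -0.    0.61]
([-7.28, -2.64, 16.81], [0.07, -31.18, 0.35])
```

Request:
{"api": "step_arm", "payload": {
  "translation": [
    [-1.5,-0.5,3.4],
    [-3,-1,7],
    [-4.5,-1.6,10.5],
    [-6,-2.2,14],
    [-7.3,-2.6,16.8],
    [-7.3,-2.6,16.8],
    [-7.3,-2.6,16.8],
    [-7.3,-2.6,16.8],
    [-7.3,-2.6,16.8]
  ],
  "rot": [
    [0,-6,0],
    [0,-13,0],
    [0,-19,0],
    [0,-25,0],
    [0,-31,0],
    [0,-31,0],
    [0,-31,0],
    [0,-31,0],
    [0,-31,0]
  ]
}}

```text
t: 11.32
ee_pos: [0.5498, 0.2993, 0.359]
tool_rot: [[1.0, 0.004, 0.005], [-0.005, -0.003, 1.0], [0.004, -1.0, -0.003]]
wrist_force: [-0.3, -0.5, -6.6]
opening: 0.0188
```

```bash
python3 - <<'E'
from h import *
o=stat()
s=env.snapshot('side'); save(s,'s7.png'); crop(s,'s7c.png',240,100,400,280,4)
for q in ['gauge','gauge_grip','gauge_pivot','mark_tip','pointer_tip']: print(q,lm(s,q))
E
```

```text
t 11.32 p [0.5498 0.2993 0.359 ] F [-0.27 -0.51 -6.56] T [ 0.05 -0.02  0.  ] op 0.0188
gauge (array([339. , 243.9]), 0.77)
gauge_grip (array([339.2, 157.7]), 0.84)
gauge_pivot (array([342.7, 184.4]), 0.88)
mark_tip (array([345.3, 215.6]), 0.45)
pointer_tip (array([340.9, 217.1]), 0.61)
```

View pics/s7c.png

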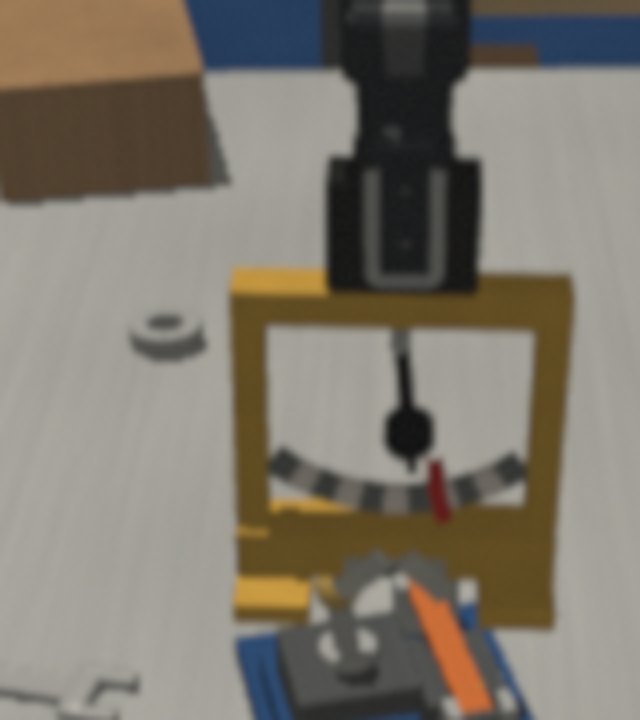

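Request:
{"api": "step_arm", "payload": {
  "translation": [
    [0,0,0],
    [0,0,0],
    [0,0,0],
    [0,0,0],
    [0,0,0],
    [0,0,0],
    [0,0,0],
    [0,0,0],
    [0,0,0],
    [0,0,0],
    [0,0,0],
    [0,0,0]
  ],
  "rot": [
    [0,0,0],
    [0,0,0],
    [0,0,0],
    [0,0,0],
    [0,0,0],
    [0,0,0],
    [0,0,0],
    [0,0,0],
    [0,0,0],
    [0,0,0],
    [0,0,0],
    [0,0,0]
  ]
}}

```text
t: 12.62
ee_pos: [0.5499, 0.2993, 0.3599]
tool_rot: [[1.0, 0.006, 0.004], [-0.004, -0.003, 1.0], [0.006, -1.0, -0.003]]
wrist_force: [0.5, 0.8, -7.5]
opening: 0.019
```

Request:
{"api": "step_arm", "payload": {
  "translation": [
    [0,0,0],
    [0,0,0],
    [0,0,0],
    [0,0,0],
    [0,0,0],
    [0,0,0],
    [0,0,0],
    [0,0,0],
    [0,0,0],
    [0,0,0],
    [0,0,0],
    [0,0,0]
  ],
  "rot": [
    [0,0,0],
    [0,0,0],
    [0,0,0],
    [0,0,0],
    [0,0,0],
    [0,0,0],
    [0,0,0],
    [0,0,0],
    [0,0,0],
    [0,0,0],
    [0,0,0],
    [0,0,0]
  ]
}}

```text
t: 13.62
ee_pos: [0.5499, 0.2993, 0.3598]
tool_rot: [[1.0, 0.006, 0.004], [-0.004, -0.003, 1.0], [0.006, -1.0, -0.003]]
wrist_force: [-0.4, 0.3, -6.6]
opening: 0.0189
```

```bash
python3 - <<'E'
from h import *
o=stat(); print(np.round(o['tool_rot'],4))
s=env.snapshot('side'); save(s,'s8.png'); crop(s,'s8c.png',290,160,390,260,7)
for q in ['gauge','gauge_grip','gauge_pivot','mark_tip','pointer_tip']: print(q,lm(s,q))
print(proj(s,np.array([o['ee_pos']]*4)-[[0,0,.0104],[0,0,.0444],[0,0,.0944],[0,0,.1364]]))
import pickle; pickle.dump((s,o),open('s8.pkl','wb'))
E
```

```text
t 13.62 p [0.5499 0.2993 0.3598] F [-0.37  0.34 -6.61] T [0.   0.07 0.  ] op 0.0189
[[ 1.      0.0057  0.0043]
 [-0.0043 -0.0027  1.    ]
 [ 0.0058 -1.     -0.0027]]
gauge (array([337.3, 242.2]), 0.98)
gauge_grip (array([335.8, 159.1]), 0.75)
gauge_pivot (array([338.5, 183.5]), 0.88)
mark_tip (array([350.2, 215.7]), 0.65)
pointer_tip (array([341.6, 215.3]), 0.5)
[[341.65148431 154.8770259 ]
 [341.6895148  181.06137025]
 [341.74115468 216.6159048 ]
 [341.78102465 244.06675471]]
```

View pics/s8c.png

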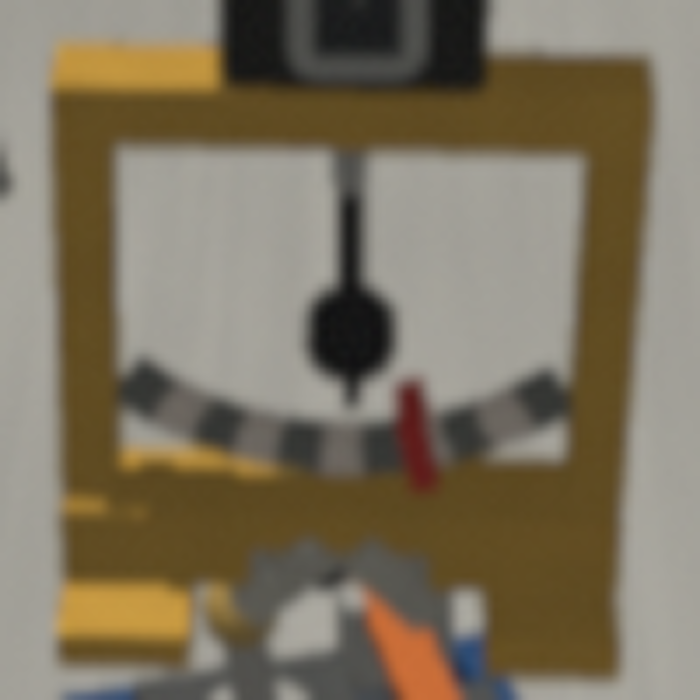

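Request:
{"api": "step_arm", "payload": {
  "translation": [
    [0,0,0],
    [0,0,0],
    [0,0,0],
    [0,0,0],
    [0,0,0],
    [0,0,0],
    [0,0,0],
    [0,0,0],
    [0,0,0],
    [0,0,0],
    [0,0,0],
    [0,0,0]
  ],
  "rot": [
    [0,0,-3],
    [0,0,-6],
    [0,0,-9],
    [0,0,-12],
    [0,0,-12],
    [0,0,-12],
    [0,0,-12],
    [0,0,-12],
    [0,0,-12],
    [0,0,-12],
    [0,0,-12],
    [0,0,-12]
  ]
}}

```text
t: 14.92
ee_pos: [0.5501, 0.2993, 0.3596]
tool_rot: [[0.977, 0.213, 0.004], [-0.004, -0.004, 1.0], [0.213, -0.977, -0.003]]
wrist_force: [0.4, -0.1, -6.9]
opening: 0.0195
```

Request:
{"api": "step_arm", "payload": {
  "translation": [
    [0,0,0],
    [0,0,0],
    [0,0,0],
    [0,0,0],
    [0,0,0],
    [0,0,0],
    [0,0,0],
    [0,0,0],
    [0,0,0],
    [0,0,0],
    [0,0,0],
    [0,0,0]
  ],
  "rot": [
    [0,0,0],
    [0,0,0],
    [0,0,0],
    [0,0,0],
    [0,0,0],
    [0,0,0],
    [0,0,0],
    [0,0,0],
    [0,0,0],
    [0,0,0],
    [0,0,0],
    [0,0,0]
  ]
}}

```text
t: 15.92
ee_pos: [0.5501, 0.2993, 0.3596]
tool_rot: [[0.977, 0.213, 0.004], [-0.004, -0.004, 1.0], [0.213, -0.977, -0.003]]
wrist_force: [-0.3, -0.4, -6.7]
opening: 0.019
```

```bash
python3 - <<'E'
from h import *
o=stat(); print(np.round(o['tool_rot'],4))
s=env.snapshot('side'); save(s,'s9.png'); crop(s,'s9c.png',290,160,390,260,7)
for q in ['gauge','gauge_grip','gauge_pivot','mark_tip','pointer_tip']: print(q,lm(s,q))
R=np.array(o['tool_rot']); print(proj(s,[o['ee_pos']+R[:,1]*d for d in (.0104,.0444,.0944,.1364)]))
import pickle; pickle.dump((s,o),open('s9.pkl','wb'))
E
```

```text
t 15.92 p [0.5501 0.2993 0.3596] F [-0.28 -0.4  -6.74] T [-0.    0.59  0.  ] op 0.019
[[ 0.9771  0.213   0.0044]
 [-0.0037 -0.0037  1.    ]
 [ 0.213  -0.9771 -0.0029]]
gauge (array([315.7, 237.2]), 0.67)
gauge_grip (array([335.2, 156. ]), 0.79)
gauge_pivot (array([331.6, 181. ]), 0.84)
mark_tip (array([330.2, 217.6]), 0.62)
pointer_tip (array([422.5, 225.9]), 0.5)
[[339.53056029 154.90383346]
 [333.50043825 180.46252855]
 [325.31347028 215.16302329]
 [318.99333414 241.95094423]]
```

View pics/s9c.png

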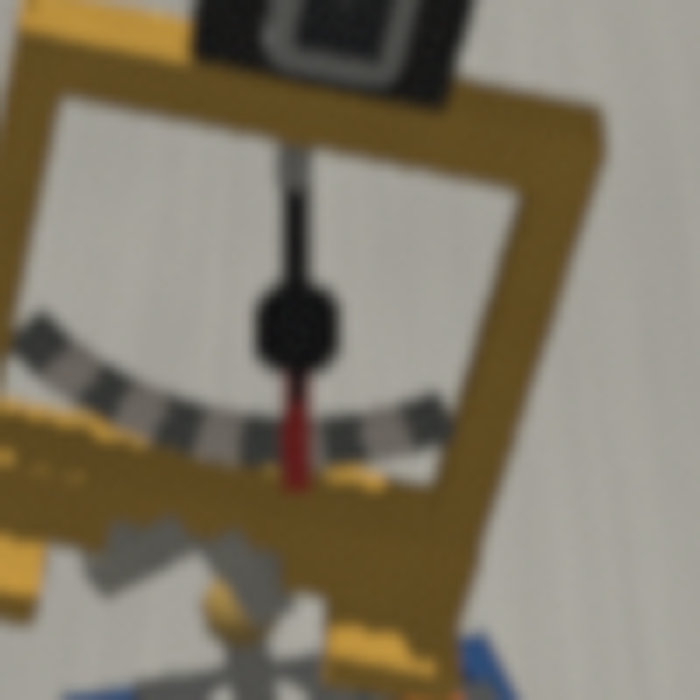

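```bash
python3 - <<'E'
from h import *
o=stat(); print(rel((.550,.1202,.256),np.array(o['tool_rot'])))
E
```

```text
t 16.22 p [0.5501 0.2993 0.3596] F [-0.27  0.12 -6.87] T [ 0.07  0.54 -0.04] op 0.0191
([-2.15, 10.19, -17.88], [0.0, 0.0, 0.0])
```

Request:
{"api": "step_arm", "payload": {
  "translation": [
    [0,0,-3],
    [0,0,-6],
    [-0.2,1,-9],
    [-0.6,3,-12],
    [-1,5,-15],
    [-1.5,7,-17.9],
    [-1.8,9,-17.9],
    [-2.1,10.2,-17.9],
    [-2.1,10.2,-17.9],
    [-2.1,10.2,-17.9],
    [-2.1,10.2,-17.9]
  ],
  "rot": [
    [0,0,0],
    [0,0,0],
    [0,0,0],
    [0,0,0],
    [0,0,0],
    [0,0,0],
    [0,0,0],
    [0,0,0],
    [0,0,0],
    [0,0,0],
    [0,0,0]
  ]
}}

```text
t: 17.13
ee_pos: [0.551, 0.1203, 0.2572]
tool_rot: [[0.977, 0.215, 0.004], [-0.003, -0.004, 1.0], [0.215, -0.977, -0.003]]
wrist_force: [0.4, 0.6, -5.7]
opening: 0.0195
```

```bash
python3 - <<'E'
from h import *
o=stat(); R=np.array(o['tool_rot']); print(R.round(4))
s=env.snapshot('side'); save(s,'s10.png'); crop(s,'s10c.png',270,140,390,280,5)
for q in ['gauge','gauge_grip','gauge_pivot','stud_ball','mark_tip','pointer_tip']: print(q,lm(s,q))
print(proj(s,[o['ee_pos']+R[:,1]*d for d in (.0104,.0444,.0944,.1364)]),proj(s,[.579,.1197,.088]))
w=env.snapshot('wrist'); save(w,'w10.png'); t=env.snapshot('top'); crop(t,'t10.png',200,140,300,240,6)
for q in ['gauge','stud_ball','gauge_grip']: print(q,lm(w,q),lm(t,q))
E
```

```text
t 17.13 p [0.551  0.1203 0.2572] F [ 0.38  0.57 -5.7 ] T [-0.01  0.52 -0.  ] op 0.0195
[[ 0.9767  0.2146  0.004 ]
 [-0.0033 -0.0036  1.    ]
 [ 0.2146 -0.9767 -0.0028]]
gauge (array([322.2, 226. ]), 0.85)
gauge_grip (array([337.9, 164.9]), 0.92)
gauge_pivot (None, 0)
stud_ball (array([325.1, 247.4]), 0.73)
mark_tip (array([333.2, 209.9]), 0.56)
pointer_tip (array([336.7, 209.4]), 0.55)
[[339.83340634 165.04040426]
 [335.41649654 183.33827043]
 [329.28731335 208.72954595]
 [324.44804948 228.77709199]] [[325.60055864 245.50714926]]
gauge (array([324.4, 195.6]), 0.96) (array([244.1, 193.3]), 0.89)
stud_ball (None, 0) (array([246.6, 196.1]), 0.59)
gauge_grip (array([321.4, 262.1]), 0.57) (array([231.5, 207.1]), 0.64)
```

View pics/s10c.png

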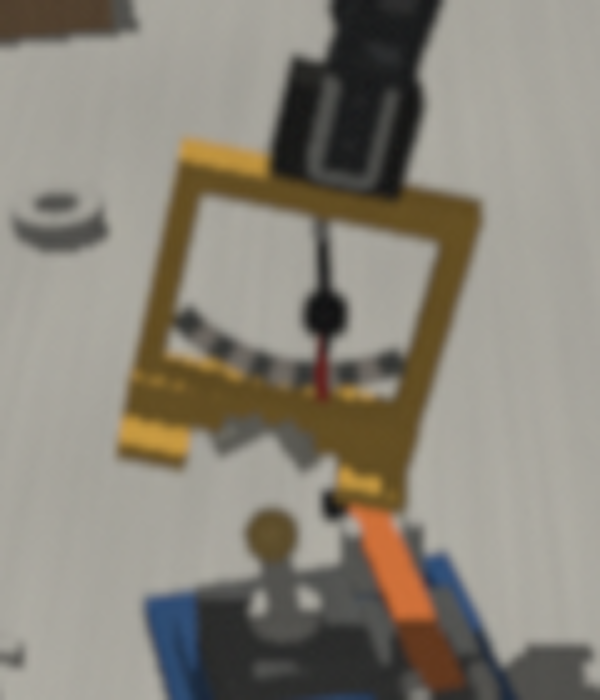

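View pics/w10.png

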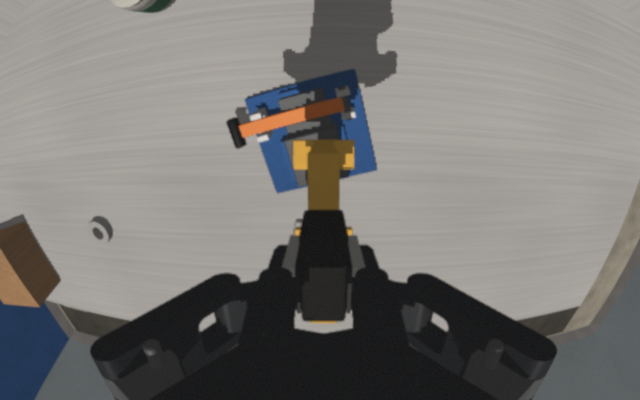

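View pics/t10.png

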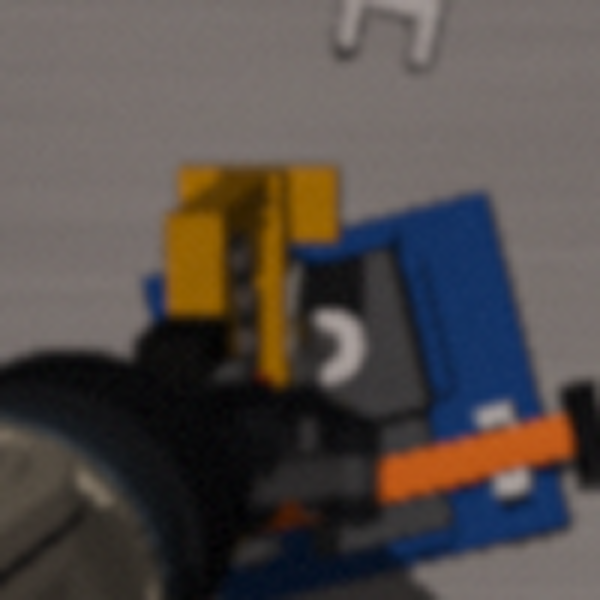

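```bash
python3 - <<'E'
from h import *
o=stat(); R=np.array(o['tool_rot'])
s=env.snapshot('side'); crop(s,'s11c.png',290,205,360,265,11)
e=o['ee_pos']
for z in (.012,-.012):
  print(z,((proj(s,[e+R@[x,.1364-h,z] for x,h in ((-.05,.0),(-.014,0),(0,.014),(.014,0),(.05,0))])-[290,205])*11).round(0).tolist())
print('ball',(proj(s,[.579,.1197,.088])-[290,205])*11)
E
```

```text
t 17.88 p [0.5505 0.12   0.2559] F [-0.12 -0.52 -6.84] T [0.   0.55 0.03] op 0.0192
0.012 [[695.0, 369.0], [469.0, 328.0], [399.0, 239.0], [293.0, 295.0], [65.0, 254.0]]
-0.012 [[693.0, 281.0], [473.0, 241.0], [404.0, 153.0], [301.0, 209.0], [78.0, 168.0]]
ball [[391.60614505 445.57864188]]
```

View pics/s11c.png

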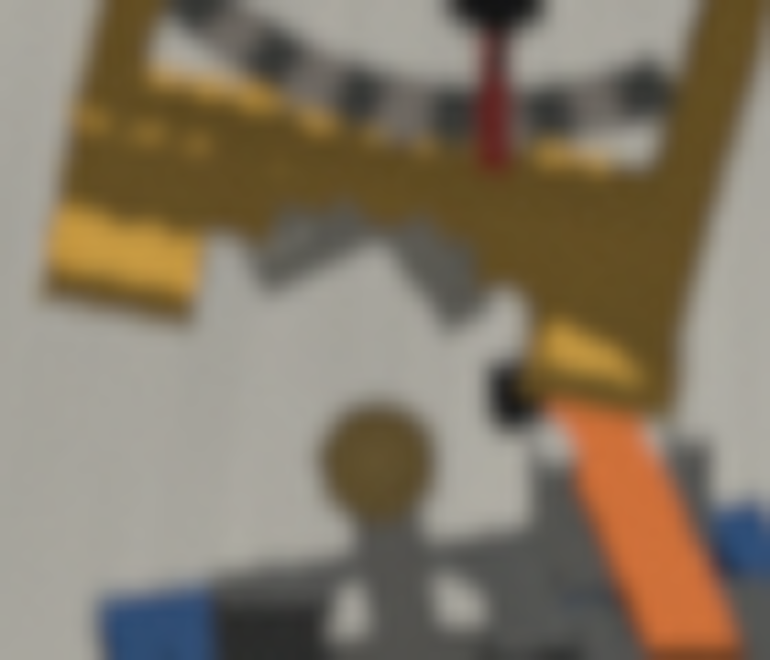

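Request:
{"api": "step_arm", "payload": {
  "translation": [
    [-0.4,0.6,0],
    [-0.5,1.2,0],
    [-0.7,2,0],
    [-0.88,2.88,0],
    [-0.88,2.88,0],
    [-0.88,2.88,0]
  ],
  "rot": [
    [0,0,0],
    [0,0,0],
    [0,0,0],
    [0,0,0],
    [0,0,0],
    [0,0,0]
  ]
}}

```text
t: 18.43
ee_pos: [0.5477, 0.1199, 0.2249]
tool_rot: [[0.977, 0.211, 0.005], [-0.004, -0.004, 1.0], [0.211, -0.977, -0.003]]
wrist_force: [-0.8, -0.4, -6.1]
opening: 0.0189
```

```bash
python3 - <<'E'
from h import *
o=stat(); R=np.array(o['tool_rot']);print(R.round(4))
s=env.snapshot('side'); crop(s,'s12c.png',290,190,360,265,8)
E
```

```text
t 18.43 p [0.5477 0.1199 0.2249] F [-0.82 -0.38 -6.14] T [0.02 0.55 0.01] op 0.0189
[[ 0.9774  0.2112  0.0045]
 [-0.0038 -0.0039  1.    ]
 [ 0.2112 -0.9774 -0.003 ]]
```

View pics/s12c.png

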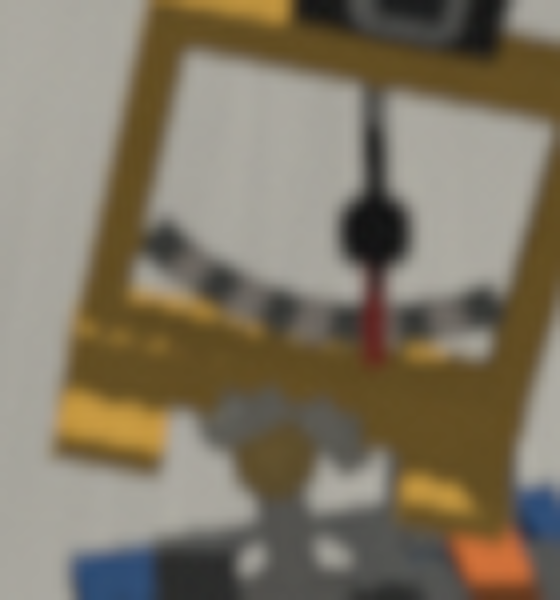

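Request:
{"api": "step_arm", "payload": {
  "translation": [
    [0.1,0,0],
    [0.07,0.12,0],
    [0.03,0.3,0],
    [0.03,0.3,0],
    [0.03,0.3,0]
  ],
  "rot": [
    [0,0,0],
    [0,0,0],
    [0,0,0],
    [0,0,0],
    [0,0,0]
  ]
}}

```text
t: 18.9
ee_pos: [0.5489, 0.1199, 0.2227]
tool_rot: [[0.977, 0.212, 0.004], [-0.004, -0.004, 1.0], [0.212, -0.977, -0.003]]
wrist_force: [-0.5, 0.3, -7.2]
opening: 0.0189
```

```bash
python3 - <<'E'
from h import *
o=stat(); R=np.array(o['tool_rot']); print('O',o['ee_pos']+R[:,1]*.1364)
E
```

```text
t 18.9 p [0.5489 0.1199 0.2227] F [-0.51  0.31 -7.22] T [-0.    0.57  0.  ] op 0.0189
O [0.57781805 0.11938007 0.0894211 ]
```

Request:
{"api": "step_arm", "payload": {
  "translation": [
    [-0.02,0.1,0],
    [-0.04,0.2,0],
    [-0.04,0.2,0],
    [-0.04,0.2,0]
  ],
  "rot": [
    [0,0,0],
    [0,0,0],
    [0,0,0],
    [0,0,0]
  ]
}}

```text
t: 19.23
ee_pos: [0.5489, 0.1199, 0.2207]
tool_rot: [[0.977, 0.212, 0.004], [-0.004, -0.004, 1.0], [0.212, -0.977, -0.003]]
wrist_force: [-0.9, 0.3, -6.1]
opening: 0.0189
```

Request:
{"api": "step_arm", "payload": {
  "translation": [
    [-0.02,0.1,0],
    [-0.02,0.1,0],
    [-0.02,0.1,0]
  ],
  "rot": [
    [0,0,0],
    [0,0,0],
    [0,0,0]
  ]
}}

```text
t: 19.48
ee_pos: [0.5491, 0.1199, 0.2204]
tool_rot: [[0.977, 0.214, 0.004], [-0.004, -0.004, 1.0], [0.214, -0.977, -0.003]]
wrist_force: [-1.8, -0.4, 2.3]
opening: 0.019
```

```bash
python3 - <<'E'
from h import *
o=stat(); R=np.array(o['tool_rot']); print('O',o['ee_pos']+R[:,1]*.1364)
s=env.snapshot('side'); crop(s,'s13c.png',290,190,360,265,8)
E
```

```text
t 19.48 p [0.5491 0.1199 0.2204] F [-1.84 -0.36  2.33] T [-0.07  0.84  0.06] op 0.019
O [0.5782374  0.1194079  0.08714392]
```

View pics/s13c.png

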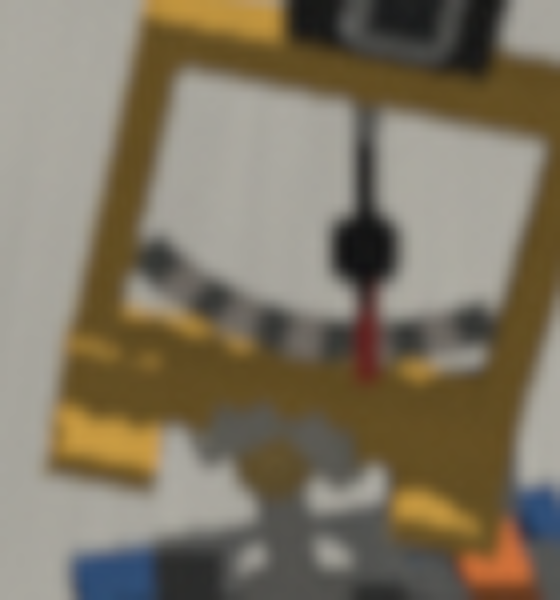

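Request:
{"api": "step_arm", "payload": {
  "translation": [
    [0,0,0],
    [0,0,0],
    [0,0,0]
  ],
  "rot": [
    [0,0,0],
    [0,0,0],
    [0,0,0]
  ]
}}

```text
t: 19.78
ee_pos: [0.5491, 0.1199, 0.2204]
tool_rot: [[0.977, 0.214, 0.004], [-0.004, -0.004, 1.0], [0.214, -0.977, -0.003]]
wrist_force: [-2.8, -0.3, 1.2]
opening: 0.0194
```

```bash
python3 - <<'E'
from h import *
o=stat(); R=np.array(o['tool_rot']); e=o['ee_pos']
t=env.snapshot('top'); crop(t,'t14.png',210,150,280,220,9)
P=[e+R@[x,.1364-.008,z] for x,z in ((.05,.025),(.05,-.025),(.026,.025),(.026,-.025))]
print(((proj(t,P)-[210,150])*9).round(0).tolist())
print('ball',((proj(t,[.579,.1197,.087])-[210,150])*9).round(0))
print('prev measured ball crop',((np.array([200+323/7,160+246/7])-[210,150])*9))
E
```

```text
t 19.78 p [0.5491 0.1199 0.2204] F [-2.77 -0.32  1.16] T [ 0.01  0.91 -0.01] op 0.0194
[[202.0, 189.0], [431.0, 189.0], [206.0, 298.0], [434.0, 298.0]]
ball [[328. 406.]]
prev measured ball crop [325.28571429 406.28571429]
```

View pics/t14.png

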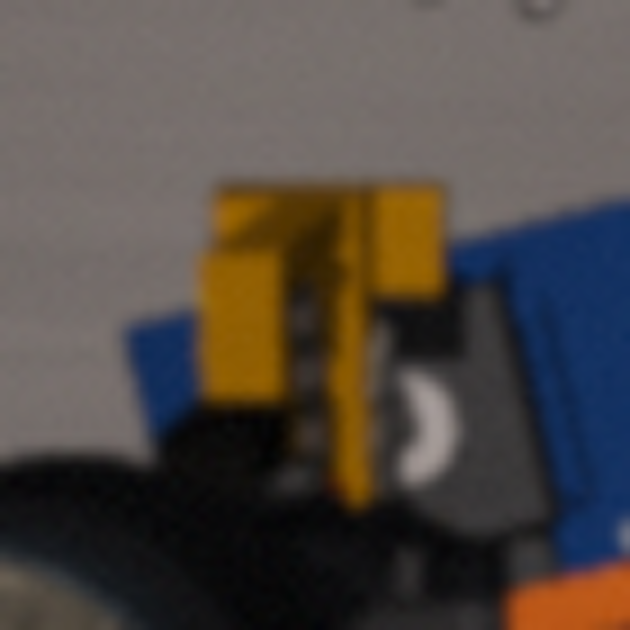

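Request:
{"api": "step_arm", "payload": {
  "translation": [
    [0.04,-0.2,0],
    [0.06,-0.3,0],
    [0.06,-0.3,0.15],
    [0.06,-0.3,0.3],
    [0.06,-0.3,0.3],
    [0.03,-0.15,0.3],
    [0,0,0.3],
    [0,0,0.3]
  ],
  "rot": [
    [0,0,0],
    [0,0,0],
    [0,0,0],
    [0,0,0],
    [0,0,0],
    [0,0,0],
    [0,0,0],
    [0,0,0]
  ]
}}

```text
t: 20.5
ee_pos: [0.549, 0.1229, 0.2204]
tool_rot: [[0.977, 0.214, 0.004], [-0.004, -0.004, 1.0], [0.214, -0.977, -0.003]]
wrist_force: [-1.5, 0.3, -3.8]
opening: 0.0189
```

```bash
python3 - <<'E'
from h import *
o=stat(); R=np.array(o['tool_rot']); print(R.round(4),'O',o['ee_pos']+R[:,1]*.1364)
E
```

```text
t 20.5 p [0.549  0.1229 0.2204] F [-1.49  0.27 -3.77] T [-0.    0.84  0.05] op 0.0189
[[ 0.9769  0.2135  0.0043]
 [-0.0036 -0.0036  1.    ]
 [ 0.2135 -0.9769 -0.0028]] O [0.57812524 0.12245153 0.08715668]
```

Request:
{"api": "step_arm", "payload": {
  "translation": [
    [-0.01,0.05,0],
    [-0.01,0.05,0],
    [-0.01,0.05,0],
    [-0.01,0.05,0],
    [-0.01,0.05,0],
    [-0.01,0.05,0],
    [-0.01,0.05,0],
    [-0.01,0.05,0],
    [-0.01,0.05,0],
    [-0.01,0.05,0],
    [-0.01,0.05,0],
    [-0.01,0.05,0]
  ],
  "rot": [
    [0,0,0],
    [0,0,0],
    [0,0,0],
    [0,0,0],
    [0,0,0],
    [0,0,0],
    [0,0,0],
    [0,0,0],
    [0,0,0],
    [0,0,0],
    [0,0,0],
    [0,0,0]
  ]
}}

```text
t: 21.5
ee_pos: [0.5492, 0.123, 0.2203]
tool_rot: [[0.977, 0.214, 0.004], [-0.004, -0.004, 1.0], [0.214, -0.977, -0.003]]
wrist_force: [-4.6, -0.2, 5.9]
opening: 0.019
```

Request:
{"api": "step_arm", "payload": {
  "translation": [
    [0,0.03,0],
    [0,0.03,0],
    [0,0.03,0],
    [0,0.03,0],
    [0,0.03,0],
    [0,0.03,0],
    [0,0.03,0],
    [0,0.03,0],
    [0,0.03,0],
    [0,0.03,0],
    [0,0.03,0],
    [0,0.03,0]
  ],
  "rot": [
    [0,0,0],
    [0,0,0],
    [0,0,0],
    [0,0,0],
    [0,0,0],
    [0,0,0],
    [0,0,0],
    [0,0,0],
    [0,0,0],
    [0,0,0],
    [0,0,0],
    [0,0,0]
  ]
}}

```text
t: 22.5
ee_pos: [0.5492, 0.123, 0.2202]
tool_rot: [[0.977, 0.214, 0.004], [-0.004, -0.004, 1.0], [0.214, -0.977, -0.003]]
wrist_force: [-4.2, 1.2, 5.3]
opening: 0.019
```

```bash
python3 - <<'E'
from h import *
o=stat(); R=np.array(o['tool_rot']); print(R.round(4),'O',o['ee_pos']+R[:,1]*.1364); e=o['ee_pos']
s=env.snapshot('side'); crop(s,'s15c.png',290,165,360,265,7); save(s,'s15.png')
for q in ['mark_tip','pointer_tip','latch_bar']: print(q,lm(s,q))
t=env.snapshot('top'); crop(t,'t15.png',210,150,310,225,7)
P=[e+R@[x,.1364-.008,z] for x,z in ((.05,.025),(.05,-.025),(.026,.025),(.026,-.025))]
print(((proj(t,P)-[210,150])*7).round(0).tolist()); stat()
E
```

```text
t 22.5 p [0.5492 0.123  0.2202] F [-4.22  1.22  5.27] T [ 0.03  1.29 -0.03] op 0.019
[[ 0.9767  0.2145  0.0043]
 [-0.0036 -0.0036  1.    ]
 [ 0.2145 -0.9767 -0.0027]] O [0.57844881 0.122487   0.08702308]
mark_tip (array([335.8, 230. ]), 0.37)
pointer_tip (array([334.3, 228.9]), 0.47)
latch_bar (None, 0)
[[146.0, 147.0], [324.0, 147.0], [149.0, 231.0], [326.0, 231.0]]
t 22.75 p [0.5492 0.123  0.2203] F [-5.57  0.92  5.91] T [-0.02  1.26 -0.04] op 0.0193
```

View pics/s15c.png

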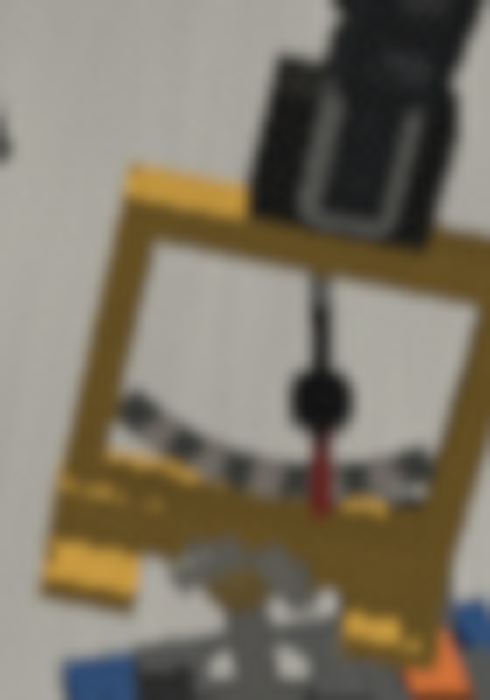

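View pics/t15.png

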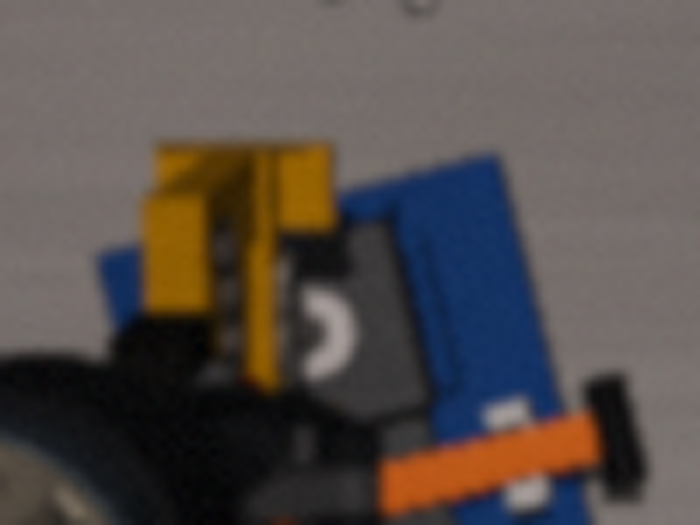

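```bash
python3 - <<'E'
from h import *
stat(); print(env.hand_in())
E
```

```text
t 22.75 p [0.5492 0.123  0.2203] F [-5.57  0.92  5.91] T [-0.02  1.26 -0.04] op 0.0193
the job is handed in; nothing more can be done
None
```

I shut the latch, picked up the gauge, seated its notch on the brass ball and tilted it 12° so the pointer hangs on the red mark. I handed the job in at 22.75 s; no verdict came back.

**Latch:** I pushed it down with the closed fingers, which met about 12 N at the seat. Right after, the side camera found the bar within 1 px of its shut position. In the last side picture the network missed the bar, but the last top picture still shows the latch lying in its catch.

**Seat:** After the first contact, the top picture showed the gauge about 3.5 mm off along the notch. I lifted it, moved it 3 mm and seated it again.
- In the last check it is about 1 mm off the ball along the notch.
- Its origin is about 87 mm above the bench.
- The push on the ball is about 13 N vertically, with 4 to 5 N sideways. I read that as both notch walls touching, but it was not checked directly.

**Grip:** The gauge was still held, with the fingers at 19 mm.

**Pointer:** In the last picture, about 1 s after the last small push, it lies on the mark. The networks put the two tips about 2 px (3 to 4 mm) apart, but with low confidence (0.37 and 0.47), so I went by the picture.

**Bystanders:** I never touched the tin, the wrench or the bearing ring, though I did not measure their positions at the end.

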